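# Lock the slide deck of a microarray printer

## Robot

A 7-joint arm with a two-finger parallel gripper is mounted at the origin on the work surface. World frame = base frame: x ahead of the robot, y to its left, z up, the work surface at z = 0. Lengths are in m, angles in rad, forces in N, time in s.
With the tool pointing down it reaches from about 0.425 to 0.925 m from the base axis. Payload 6.8 kg.
Tool frame: the origin (TCP) lies at the very end of the fingers, on their centre line; the grasp point (between the pads) lies 19 mm behind it (env.grasp_offset is the distance from the TCP to the grasp point, in m); z points along the fingers, x is the direction in which the jaws open and shut, and the axes are right-handed (so a half turn about z gives the same grasp; the last joint's range is limited). The gripper opens to 85 mm and grips with 20 to 120 N. Pads are 22 mm wide; open, the fingers measure 114 mm over their backs; the gripper's body (76 mm by 85 mm) begins 54 mm behind the grasp point. The pads swing forward as they close: fully open they stand 13 mm farther back than shut.
Start: joints at [1.03, 0.477, 0.022, 1.555, -0.011, 1.109, -0.083], TCP at [0.283, -0.613, 0.231] pointing down, gripper open.
Joint ranges: [-2.96, 2.96], [-0.34, 2.1], [-1.41, 1.46], [0.24, 2.44], [-1.37, 4.51], [0.17, 1.92], [-2.96, 2.96]. Speed limits (rad/s): [2.39, 2.39, 3.14, 3.14, 3.14, 3.14, 3.14].

## Interface

Orientations are given as a unit quaternion [x, y, z, w].
In Python, from cell import env gives the robot as it stands. Calls block until the motion is done:
- env.goto(position, orientation): joint-space move of the TCP to a pose.
- env.move_l(position, rotation=None, speed=0.15): straight line of the TCP; rotation=None keeps the orientation; speed is the mean speed in m/s.
- env.move_joints(angles): joint-space move.
- env.gripper_open() and env.grab(f_grip=None): open the fingers fully, or close them until they stop; f_grip is the grip in N (None keeps the last).
- env.pause(seconds).
- env.solve_ik(position, orientation): joint angles nearest the present ones, or None.
- env.camera(name): name is "side" or "top"; returns a dict with "img" (420x560x3 uint8, red, green, blue), "camera_matrix" (3x3 intrinsics, pixels), "R" (3x3) and "t" (3): a world point X has camera coordinates R X + t. Camera axes: x right, y down, z forward; pixel columns grow to the right and rows downward; lengths in m; the calibration is good to about 2 mm. A picture is of the moment at which its call begins. There is no depth.
A pose or a line that the arm cannot do raises env.MotionError and nothing moves.
- env.job_done(): hands the job in, once; it reports no verdict.
Readings, each from a call of its own:
- env.read_clock(): time.
- env.read_joint_positions(): joint angles.
- env.read_joint_velocities(): joint speeds.
- env.read_joint_efforts(): joint torques, N m.
- env.read_eef_pos(): TCP position.
- env.read_ee_rot(): TCP orientation.
- env.read_contact_force(): force on the tool from outside, world axes, zero at the start.
- env.read_torque(): the same for the moment, N m.
- env.read_opening(): finger opening in m.
Only numpy, scipy, OpenCV 4.12 (cv2) and the standard library are available. Lean on these libraries where they do the work, as an engineer would, in place of code of your own. Each camera call takes 0.05 s, during which the arm holds its last target. There are 200 camera calls.

## Task

Lock the slide deck: hold the yellow spring catch down with one fingertip and, while it stays down, push the red fin of the bolt with the other fingertip until the bolt is fully home through the blue keeper. Then let go, so that the catch springs back up and locks the bolt. Nothing is picked up, and the loose things standing about stay where they are.

Things in the scene. Friction and masses are not known exactly. Their poses are not given: they have to be found in the camera images.
- bed: Fixed print bed, aluminium plate 250 (x) x 300 (y) x 20 mm. Origin on the table under the bolt's line; plate x -115 to 135, y -150 to 150 mm. z up; +y is the way the bolt slides home; +x leads from the yellow catch across to the bolt, then to the blue slide deck with glass slides (x 38 to 128 mm, top 36 mm above table). Turned up to 30 deg. Vial and pin head stand on its two -x corners
- bolt (a joint): How far the steel bolt has slid along the bed's +y, m: starts at 0 to 0.005; 0.042 is the end stop. With the catch up it is stopped at 0.006, and again by further teeth whenever the catch rises partway. Home from 0.037 on: only there (or at the start) does the catch spring fully up. Friction 2 N; stays where it is left
- fin_top (a point): Centre of the top of the bolt's red fin, an upright block 30 (bed x) x 12 (bed y) mm, top 90 mm above the table; moves with the bolt, at bed x 0, y -30 mm when bolt is 0. Pushed on its -y face, 6 mm behind this point. Around it all is free down to 46 mm above the table except the catch (bolt saddles 42 mm high)
- keeper_top (a point): Centre of the top of the blue keeper, a bridge 29 (bed x) x 25 (bed y) mm fixed to the deck, at bed x 0, y 97.5 mm, top 46 mm above the table. The bolt's 12 mm round end stands 10 mm short of it at bolt 0 and sticks 7 mm out beyond it at the end stop
- catch (a joint): How far the catch is pressed straight down, m: 0 up, 0.010 bottom stop. The bolt is free to slide while this is above 0.0065. Spring: about 2.5 N to start moving, 5 N at 0.0075, 6 N at 0.010; it rises by itself when let go
- catch_top (a point): Centre of the top of the yellow catch, a paddle 30 (bed x) x 115 (bed y) x 8 mm on a black housing, top 66 mm above the table when up. At bed x -65, y -27.5 mm: beside the fin's whole path, with a 35 mm gap between paddle and fin (65 mm between centres). It may be pressed anywhere along it, and a fingertip can slide along it while pressing
- vial: Loose amber vial with white cap, 24 mm across, 52 mm tall, standing on the bed's near left corner; origin under its centre. Leave it
- pin_head: Loose black spare pin head, 30 x 36 x 36 mm tall with steel pins, standing on the bed's near right corner; origin under its centre. Leave it
- well_plate: Loose multi-well plate, 85 x 127 x 14 mm, on the table at one side; origin under its centre. Leave it
- tip_box: Loose blue box with clear lid, 88 x 123 x 70 mm, on the table at one side; origin under its centre. Leave it
- white_cup: Loose white cup, 72 mm across, 90 mm tall, on the table at one side; origin under its centre. Leave it
- red_cup: Loose red cup, 72 mm across, 90 mm tall, on the table at one side; origin under its centre. Leave it
- scope: Loose inspection eyepiece standing on end, 28 mm across, 90 mm tall, black and steel, on the table at one side; origin under its centre. Leave it

How it is judged:
On the way, in this order (a step that is already met when the one before it is completed fails the run):
1. the catch is pressed down while the bolt is still at its start (value of joint catch above 0.006 m and value of joint bolt below 0.01 m), for 0.1 s.
2. the bolt is pushed home while the catch is still held down (value of joint bolt above 0.037 m and value of joint catch above 0.005 m), for 0.05 s.
At the end, for the whole second after the job is handed in: The bolt is home (slid at least 36.5 mm) and at rest, the catch has sprung back up (within 2 mm), and the seven loose things are within 20 mm of where they were (value of joint bolt above 0.0365 m and value of joint catch below 0.002 m and velocity of joint bolt between -0.005 and 0.005 m/s and distance of each of vial, pin_head, well_plate, tip_box, white_cup, red_cup, scope from where it was at the start of the episode below 0.02 m); the robot touches nothing.
It fails at once if a loose thing is lifted, tipped or pushed away (moved more than 20 mm or leaning more than 0.5 rad) (distance of any of vial, pin_head, well_plate, tip_box, white_cup, red_cup, scope from where it was at the start of the episode above 0.02 m or angle between any of vial, pin_head, well_plate, tip_box, white_cup, red_cup, scope's own z axis and vertical above 0.5 rad).
It also fails if it takes over 32 s, if anything falls off the work surface, if the arm or the gripper's body presses on something with over 40 N, if the wrist force passes 120 N, or if a joint passes its speed limit or range.

## Working session

There is one attempt and no reset: what is moved stays moved. The work goes in short steps, each a Python script; the robot and the scene stay as the last script left them, time stands still between calls to the robot, and variables do not carry over. Pictures are saved under pics/ and viewed, on a budget of 10 in all, crops included, one or two more only if the job needs it, and the job is handed in when it is done.

```bash
mkdir -p pics; ls; python3 - <<'E'
from cell import env
import cv2,numpy as np
for n in("top","side"):
    c=env.camera(n); cv2.imwrite(f"pics/{n}0.png",c["img"][:,:,::-1]); np.savez(f"pics/{n}0.npz",**c)
    print(n,c["camera_matrix"].round(1).tolist(),c["R"].round(3).tolist(),c["t"].round(3).tolist(),(-c["R"].T@c["t"]).round(3))
print(env.read_clock(),env.read_opening(),env.read_ee_rot(),env.read_contact_force())
E
```

```text
pics
top [[427.1, 0.0, 275.5], [0.0, 427.1, 211.2], [0.0, 0.0, 1.0]] [[0.003, -1.0, -0.024], [-0.998, -0.002, -0.063], [0.062, 0.024, -0.998]] [0.02, 0.528, 1.217] [ 0.451 -0.009  1.248]
side [[409.4, 0.0, 280.3], [0.0, 409.4, 212.9], [0.0, 0.0, 1.0]] [[-0.994, -0.106, 0.007], [-0.068, 0.59, -0.804], [0.081, -0.8, -0.594]] [0.495, 0.096, 1.165] [0.405 0.928 0.766]
0.1 0.08506729878784824 [ 8.42438517e-01 -5.38791881e-01 -7.07977962e-04 -3.90845427e-04] [ 0.232052   -0.40030888 -0.30327717]
```

View pics/top0.png

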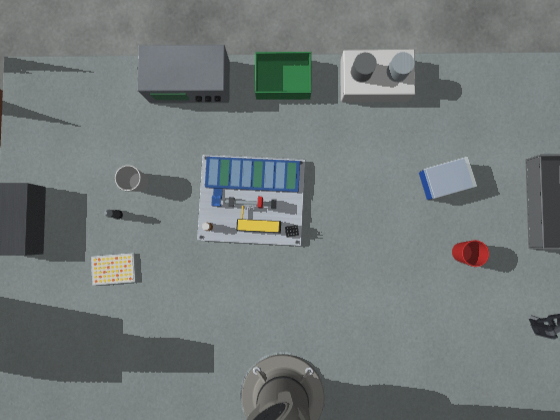

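View pics/side0.png

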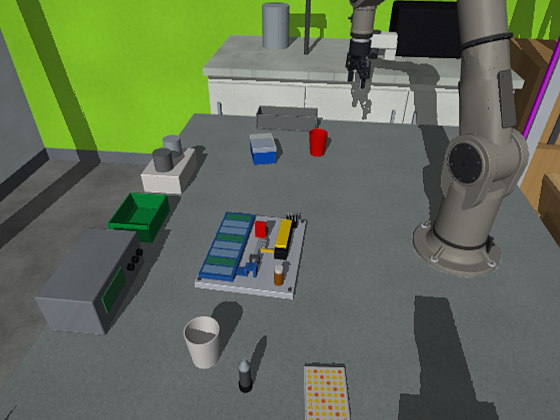

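The top view shows the bed nearly square to the world: the yellow paddle is at about (258,226), the red fin at (260,201), the keeper at (217,198), the pin head at (292,231) and the vial at (208,227). The side view agrees. Next I'll turn these pixels into positions.

```bash
cat > h.py <<'E'
import cv2,numpy as np
def ray(c,uv,z):
    K,R,t=c["camera_matrix"],c["R"],c["t"]; o=-R.T@t
    d=R.T@np.linalg.solve(K,[uv[0],uv[1],1.]); return (o+d*(z-o[2])/d[2])
def blob(c,lo,hi,box,k=0):
    x0,y0,x1,y1=box; hsv=cv2.cvtColor(c["img"],cv2.COLOR_RGB2HSV)
    m=cv2.inRange(hsv,np.array(lo),np.array(hi)); q=np.zeros_like(m); q[y0:y1,x0:x1]=m[y0:y1,x0:x1]
    if k: q=cv2.morphologyEx(q,cv2.MORPH_OPEN,np.ones((k,k)))
    cs=max(cv2.findContours(q,0,cv2.CHAIN_APPROX_NONE)[0],key=cv2.contourArea)
    return cs[:,0],cv2.minAreaRect(cs)
E
python3 - <<'E'
from h import *
T=dict(np.load("pics/top0.npz")); S=dict(np.load("pics/side0.npz"))
box=(195,150,315,250)
for n,lo,hi,z,k in(("paddle",(20,120,100),(35,255,255),.066,5),("fin",(0,150,100),(8,255,255),.09,0),("keeper",(105,150,60),(125,255,255),.046,0),("bed",(0,0,140),(179,60,255),.02,0)):
    b=(195,188,230,212) if n=="keeper" else box
    p,r=blob(T,lo,hi,b,k); print(n,len(p),np.round(r[0],1),np.round(r[1],1),round(r[2],1),ray(T,r[0],z)[:2].round(4))
    cor=np.array([ray(T,u,z)[:2] for u in cv2.boxPoints(r)]); print(cor.round(3).tolist())
for n,lo,hi,z,k in(("paddle",(20,120,100),(35,255,255),.066,3),("fin",(0,150,100),(8,255,255),.09,0)):
    p,r=blob(S,lo,hi,(190,200,310,300),k); print("side",n,np.round(r[0],1),ray(S,r[0],z)[:2].round(4))
a=cv2.resize(T["img"][145:255,190:330],None,fx=5.7,fy=5.4,interpolation=cv2.INTER_CUBIC); 
b=cv2.resize(S["img"][200:305,190:330],None,fx=5.7,fy=5.4,interpolation=cv2.INTER_CUBIC)
cv2.imwrite("pics/a.png",a[:,:,::-1])
E
```

```text
paddle 100 [258.  225.4] [40.6 11. ] 3.0 [0.4851 0.0687]
[[0.473, 0.126], [0.503, 0.124], [0.498, 0.012], [0.467, 0.013]]
fin 23 [259.5 201.5] [9. 3.] 90.0 [0.5494 0.0633]
[[0.562, 0.067], [0.562, 0.059], [0.537, 0.059], [0.537, 0.067]]
keeper 47 [216.7 196.4] [ 8.4 17.7] 6.3 [0.5675 0.1876]
[[0.544, 0.202], [0.594, 0.197], [0.591, 0.173], [0.541, 0.178]]
bed 815 [248.1 196.4] [108.9  93.4] 2.3 [0.5701 0.1009]
[[0.441, 0.263], [0.713, 0.256], [0.7, -0.062], [0.43, -0.051]]
side paddle [283.  233.1] [0.483  0.0749]
side fin [260. 229.] [0.5424 0.094 ]
```

View pics/a.png

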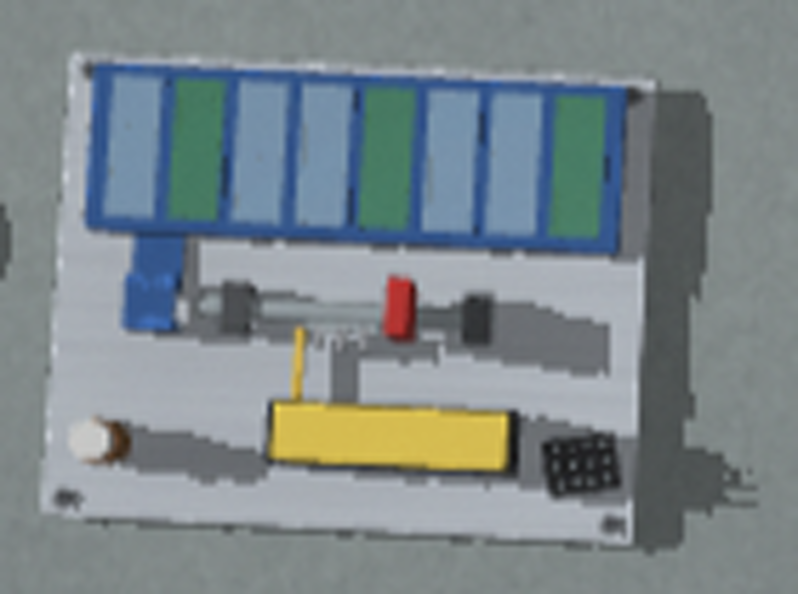

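```bash
cat >> h.py <<'E'
PSI=np.radians(-2.8); TH=np.radians(12); O=np.array([.5514,.0930])
def W(bx,by):
    c,s=np.cos(PSI),np.sin(PSI); return O+np.array([c*bx-s*by,s*bx+c*by])/1000
def P(by,z,bx=-32.5): return [*W(bx,by),z]
def Q(flip): 
    a=TH+PSI+np.pi*flip; return [np.cos(a/2),np.sin(a/2),0,0]
def snap(env,tag):
    for n in("top","side"):
        c=env.camera(n); np.savez(f"pics/{n}{tag}.npz",**c); cv2.imwrite(f"pics/{n}{tag}.png",c["img"][:,:,::-1])
E
python3 - <<'E'
from cell import env
from h import *
q0=env.read_joint_positions()
sol=[(np.abs(np.array(j)-q0).max(),f,np.round(j,2)) for f in(0,1,-1) if (j:=env.solve_ik(P(-64,.2),Q(f))) is not None]
print(sol); f=min(sol,key=lambda s:s[0])[1]
env.goto(P(-64,.2),Q(f)); env.move_l(P(-64,.10),speed=.1); env.pause(.2)
print(env.read_clock(),env.read_eef_pos(),P(-64,.1),env.read_contact_force())
snap(env,1)
T=cv2.imread("pics/top1.png")[145:255,190:330]; S=cv2.imread("pics/side1.png")[170:305,190:330]
cv2.imwrite("pics/b.png",np.hstack([cv2.resize(x,(400,int(x.shape[0]*400/140)),interpolation=2)[:314] if i==0 else cv2.resize(x,(400,386),interpolation=2)[72:] for i,x in enumerate((T,S))]))
E
```

```text
[(np.float64(0.6995631936661529), 0, array([ 0.33,  0.31, -0.61,  1.93,  0.22,  0.96, -0.22])), (np.float64(2.4208859743602926), 1, array([-1.11,  0.56,  1.29,  2.01, -0.63,  1.05, -2.5 ])), (np.float64(2.4208859743602926), -1, array([-1.11,  0.56,  1.29,  2.01, -0.63,  1.05, -2.5 ]))]
3.8833 [0.51617746 0.03061766 0.10052213] [np.float64(0.5158124152694842), np.float64(0.03066402472850565), 0.1] [0.08060478 0.77302127 0.56542604]
```

View pics/b.png

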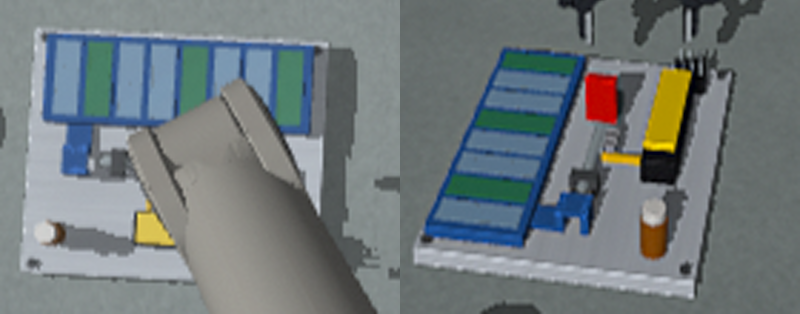

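The tips are thin bars, at about (588,40) and (690,37) in the crop. I'll work out where they are in bed coordinates.

```bash
python3 - <<'E'
from h import *
S=dict(np.load("pics/side1.npz"))
c,s=np.cos(PSI),np.sin(PSI); iR=np.array([[c,s],[-s,c]])
for z in(.1,.113):
  for uv in((255.8,209.),(291.5,208.)): print(z,((iR@(ray(S,uv,z)[:2]-O))*1000).round(1), )
x=S["img"][170:230,235:315]
cv2.imwrite("pics/c.png",cv2.resize(x,(800,600),interpolation=0)[:,:,::-1])
E
```

```text
0.1 [ 16.9 -72.3]
0.1 [-80.1 -93.2]
0.113 [ 13.  -54.8]
0.113 [-82.2 -75.3]
```

View pics/c.png

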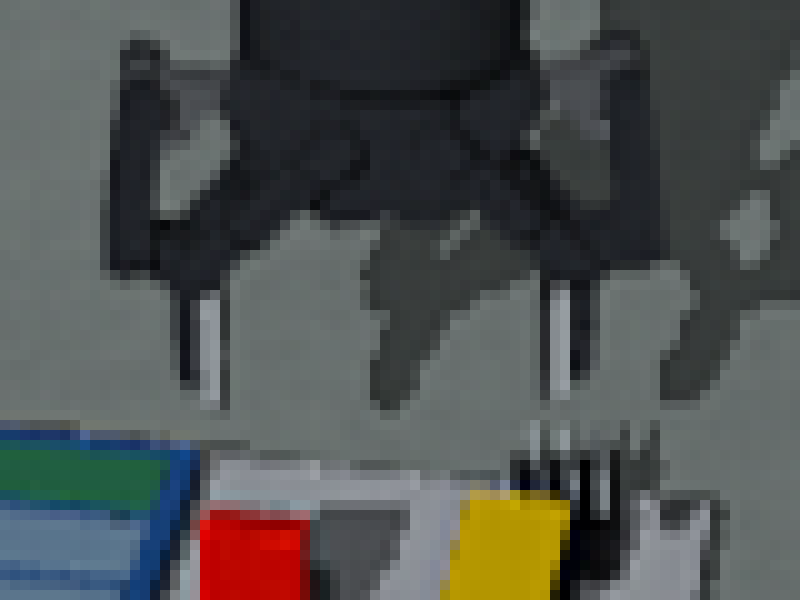

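The tips sit about 13 mm behind the TCP (z≈0.113) and land where planned, with a gap of about 85 mm. Next I'll press the catch until I feel contact.

```bash
python3 - <<'E'
from cell import env
from h import *
F=lambda: np.array(env.read_contact_force())
env.move_l(P(-64,.059),speed=.08); env.pause(.2); f0=F(); print("base",f0.round(2))
z=.059; zc=None
while z>.044:
    z-=.001; env.move_l(P(-64,z),speed=.03); env.pause(.05); d=(F()-f0); print(round(z,4),np.round(env.read_eef_pos()[2],4),d.round(2))
    if zc is None and d[2]>1.5: zc=z
    if zc and z<=zc-.0075: break
    if d[2]>9: break
env.pause(.2); print(zc,env.read_clock(),F()-f0,env.read_eef_pos())
snap(env,2); S=cv2.imread("pics/side2.png")[170:270,225:325]
cv2.imwrite("pics/d.png",cv2.resize(S,(600,600),interpolation=0))
E
```

```text
base [ 0.25  0.24 -1.03]
0.058 0.0581 [ 0.36 -0.21  1.28]
0.057 0.057 [-0.23  0.07  1.2 ]
0.056 0.0559 [-0.65  0.08  0.79]
0.055 0.055 [-0.05 -0.65  1.37]
0.054 0.054 [-0.46 -0.4   0.91]
0.053 0.053 [ 0.42 -0.29  1.74]
0.052 0.0521 [-1.08 -0.17  4.01]
0.051 0.051 [-0.58 -0.94  5.26]
0.05 0.05 [-1.47 -1.37  4.47]
0.049 0.049 [-1.9  -0.42  5.69]
0.048 0.048 [-1.81 -0.79  6.08]
0.047 0.047 [-1.37 -1.3   5.33]
0.046 0.046 [-2.1  -1.58  6.32]
0.045 0.045 [-2.53 -1.16  6.5 ]
0.05299999999999999 9.25 [-2.69376771 -0.67816396  7.0372738 ] [0.51577579 0.03063824 0.0450718 ]
```

View pics/d.png

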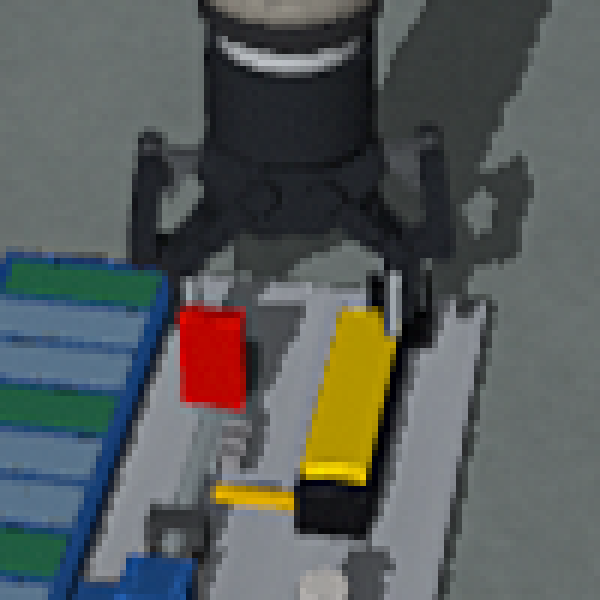

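The yellow paddle is visibly sunk, with the fingertip on its right edge, and the other tip is hidden behind the fin. I'll press a little deeper and push.

```bash
python3 - <<'E'
from cell import env
from h import *
F=lambda: np.array(env.read_contact_force())
Z=.0438
env.move_l(P(-64,Z),speed=.03); env.pause(.2); f0=F(); print("base",f0.round(2))
y=-64.; 
while y<-14:
    y+=4 if y<-24 else 1.5
    env.move_l(P(y,Z),speed=.04); d=F()-f0
    e=env.read_eef_pos(); print(y,round(e[2],4),round((e[1]-P(y,Z)[1])*1000,2),d.round(1))
    if d[1]<-12: print("stop"); break
env.pause(.15); print(env.read_clock(),(F()-f0).round(2))
snap(env,3); S=cv2.imread("pics/side3.png")[170:270,225:325]
cv2.imwrite("pics/e.png",cv2.resize(S,(600,600),interpolation=0))
E
```

```text
base [-1.45 -1.24  5.51]
-60.0 0.0439 -0.42 [ 0.6 -1.  -0. ]
-56.0 0.0439 -0.72 [ 1.8 -1.2 -0. ]
-52.0 0.0439 -1.14 [ 0.8 -2.7 -0.2]
-48.0 0.0438 -1.17 [ 1.3 -3.8  0.9]
-44.0 0.0438 -0.91 [ 1.5 -3.6 -1.1]
-40.0 0.0438 -0.67 [ 1.9 -4.   0.2]
-36.0 0.0439 -0.5 [ 1.5 -3.6 -0.3]
-32.0 0.0439 -0.3 [ 1.8 -3.3 -0.5]
-28.0 0.0439 -0.18 [ 2.7 -3.9 -0.5]
-24.0 0.0439 -0.09 [ 2.  -4.  -0.5]
-22.5 0.0439 -0.4 [ 1.4 -4.3 -0.1]
-21.0 0.0439 -0.5 [ 2.3 -4.5 -0.8]
-19.5 0.0439 -0.52 [ 2.1 -4.4 -0.4]
-18.0 0.0439 -0.52 [ 2.9 -4.6 -0.9]
-16.5 0.0438 -0.54 [ 1.8 -4.7 -0.6]
-15.0 0.0439 -0.54 [ 1.8 -4.4 -0.5]
-13.5 0.0439 -1.79 [ 1.4 -8.   0.9]
14.2 [ 1.14 -7.36  0.71]
```

View pics/e.png

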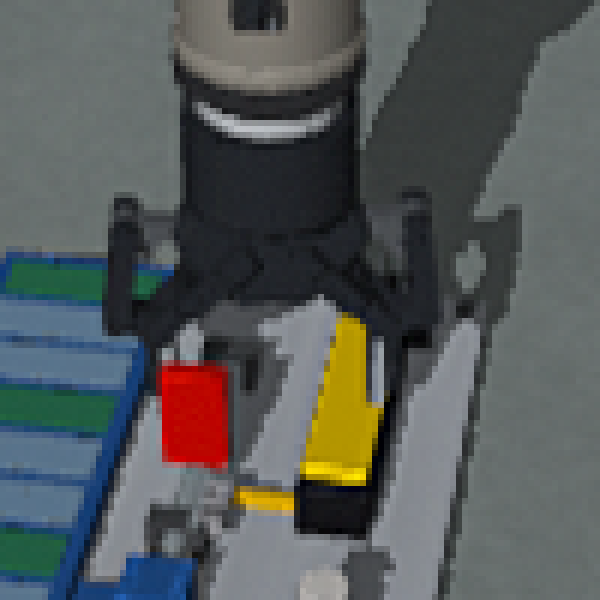

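The force stepped up and the arm lagged at the end of the push, which fits the end stop. The fin has moved next to the keeper side. I'll ease back, lift and check.

```bash
python3 - <<'E'
from cell import env
from h import *
env.move_l(P(-18,.0438),speed=.05); env.move_l(P(-18,.12),speed=.1); env.move_l(P(-110,.25,-60),speed=.2)
j=np.array(env.read_joint_positions()); j[0]-=.5; env.move_joints(j); env.pause(.3)
print(env.read_clock(),env.read_contact_force(),env.read_eef_pos()); snap(env,4)
T=dict(np.load("pics/top4.npz")); S=dict(np.load("pics/side4.npz")); S0=dict(np.load("pics/side0.npz"))
for n,t in(("now",T),("t0",dict(np.load("pics/top0.npz")))):
    p,r=blob(t,(0,150,100),(8,255,255),(195,150,315,250)); print(n,np.round(r[0],1),ray(t,r[0],.09)[:2].round(4))
for n,t in(("now",S),("t0",S0)):
    p,r=blob(t,(20,120,100),(35,255,255),(190,200,310,300),3); print(n,np.round(r[0],2),np.round(r[1],2),p.min(0),p.max(0))
a=[cv2.resize(x["img"][200:300,210:310],(400,400),interpolation=0) for x in(S0,S)]
b=cv2.resize(T["img"][145:255,90:510],(800,200))
cv2.imwrite("pics/f.png",np.vstack([np.hstack(a),b])[:,:,::-1])
E
```

```text
17.6667 [0.23457675 1.08165754 0.40555263] [0.43310847 0.22003555 0.24903746]
now [244. 201.] [0.5507 0.1056]
t0 [259.5 201.5] [0.5494 0.0633]
now [283.03 233.12] [10.95 30.15] [275 219] [291 247]
t0 [283.03 233.12] [10.95 30.15] [275 219] [291 247]
```

View pics/f.png

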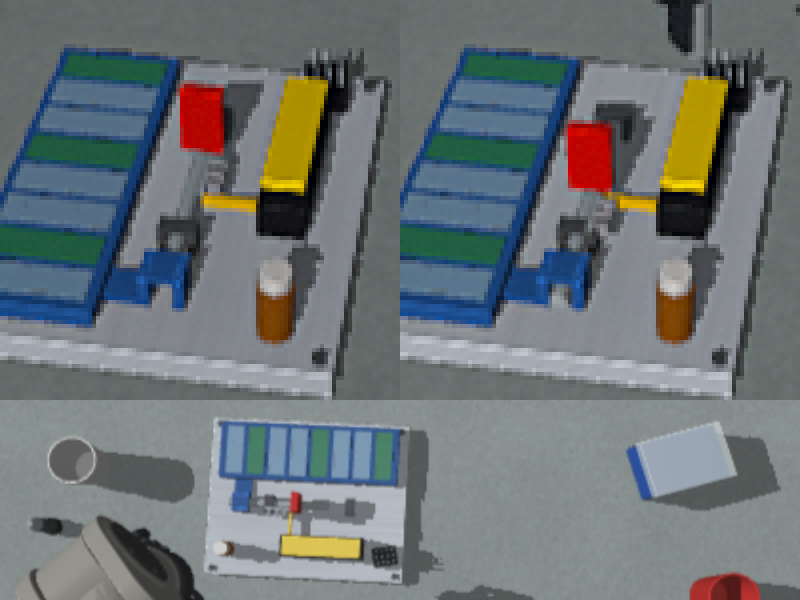

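The bolt end pokes out of the keeper, and the fin has moved 42 mm. The catch outline is identical to the start, and the vial and pin head haven't moved. I'm handing in.

```bash
python3 -c "
from cell import env
env.job_done(); print(env.read_clock())"
```

```text
the job is handed in; nothing more can be done
the job is handed in; nothing more can be done
```

The slide deck is locked and the job is handed in; no verdict is reported. One open fingertip held the yellow catch down about 8.5 mm while the other pushed the red fin to its end stop. I then backed off and lifted clear.

- **Bolt:** the fin moved about 42 mm in the top view, the full travel. The force also jumped at the end of the push (about 4.5 to 8 N), and the bolt's end shows through the blue keeper.
- **Catch:** its outline in the side view is the same as before the job, so it sprang fully back up.
- **Loose things:** the vial and pin head stand where they were in the before and after pictures. The other five I didn't measure, but the arm stayed well clear of them.
- **Robot:** it was clear of everything at hand-in, and the last clock reading before that was 17.7 s of the 32 s allowed.

No check failed. The force readings drift by about 1 N, so I took contact from the step in force together with the height.

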